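Pull the spring gauge out to the set pin

ROBOT

A 6-joint arm with a two-finger parallel gripper is mounted at the origin on a cart in front of the work surface, level with it; the furniture and walls round the work are solid. World frame = base frame: x ahead of the robot, y to its left, z up, the work surface at z = 0. Lengths are in m, angles in rad, forces in N, time in s.
With the tool pointing down it reaches from about 0.3 to 0.875 m from the base axis. Payload 6.4 kg.
Tool frame: the origin (TCP) lies at the very end of the fingers, on their centre line; the grasp point (between the pads) lies 19 mm behind it; z points along the fingers, y is the direction in which the jaws open and shut (so a half turn about z gives the same grasp; the last joint's range is limited). The gripper opens to 85 mm and grips with 20 to 120 N. Pads are 22 mm wide; open, the fingers measure 114 mm over their backs; the gripper's body (76 mm by 85 mm) begins 54 mm behind the grasp point. The pads swing forward as they close: fully open they stand 13 mm farther back than shut.
Start: joints at [-1.365, 0.181, 1.607, -0, 1.354, -0.206], TCP at [0.23, -0.527, 0.231] pointing down, gripper open.
Joint ranges: [-2.99, 2.99], [-0.89, 2.07], [0.3, 2.58], [-1.14, 4.28], [0, 2.63], [-3.12, 3.12]. Speed limits (rad/s): [2.57, 2.57, 3.01, 3.14, 3.14, 3.14].

INTERFACE

Orientations are given as a unit quaternion [w, x, y, z].
In Python, from bench import telemetry, imaging, ctrl gives the robot as it stands.
- The arm moves only by the shell command python3 -m pendant 'ROWS' [OPENING]. ROWS is JSON, a list that holds one entry, the list of rows, each a list of 6 numbers: the shift along the tool's x, y, z in units of 200 mm (1.0 is 200 mm), then the turn, a rotation vector about the tool's x, y, z in units of pi rad (1.0 is pi rad). In form: [[[tx, ty, tz, rx, ry, rz], ...]]. A call has 1 to 12 rows; each row shifts and turns the pose as measured when the row begins, along the tool's axes as they then stand; what a row does not reach is not made up. A row lasts 1/8 s, in which the tool goes at most 62.5 mm and 10.7 degrees, less where a joint would pass 70% of its speed; a pose out of reach is approached as far as the arm can. A call with a number of a shift or a turn outside -1 to 1 is refused whole. A call with a gripper value outside its range is refused whole. OPENING is the closure, from 0 (fully open) to 1 (shut), set as the call begins (- or left out, the last holds). The fingers move at their own pace and stop on an object; the grip force is fixed at half the most. Time passes only in rows, so rows that do not move let the fingers close. It gives the time, the measured TCP pose, the force and the opening at its end, in the units of the state.
- telemetry.get_obs(): the state, without advancing time (a new reading comes with each control period).
- imaging.camera(name): name is "scene" or "top" or "wrist"; returns a dict with "pixels" (420x560x3 uint8, blue, green, red), "vfov" (degrees; the focal length in pixels is half the picture's height over the tangent of half this angle, whatever the lens; pixels are square), "cx", "cy" (the principal point, pixels), "R" (3x3) and "t" (3): a world point X has camera coordinates R X + t. Camera axes: x right, y down, z forward; pixel columns grow to the right and rows downward; lengths in m; the calibration is good to about 2 mm. A picture is of the moment at which its call begins. There is no depth.
- ctrl.hand_in(): hands the job in, once; it reports no verdict.
The state is a dict: "time_s": time; "q": joint angles; "dq": joint speeds; "joint_efforts": joint torques, N m; "eef_pos": TCP position; "eef_rot": TCP orientation; "wrist_force": force on the tool from outside, world axes, zero at the start; "torque": the same for the moment, N m; "opening": opening from 0.0 (shut) to 1.0 (fully open).
Only numpy, scipy, OpenCV 4.12 (cv2) and the standard library are available. Lean on these libraries where they do the work, as an engineer would, in place of code of your own. Each camera call takes 0.05 s, during which the arm holds its last target.

TASK

Pull the upright handle of the bench spring gauge out until it is level with the thin pin with the ball on top (not the low square block on the other side), without going past it, and hold it there for two seconds. Then ease the slide all the way back in, let go of it gently, and leave the pin where it is set.

Things in the scene. Friction and masses are not known exactly. Their poses are not given: they have to be found in the camera images.
- gauge: Spring gauge fixed to the bench: grey plate 400 x 124 mm; origin on the bench under its centre, z up. Own +x runs along the spring tube; the slide pulls out to own -x. Rails at y = +49 mm (ball pin) and -49 mm (low square block, top z = 32 mm, not used). Only the handle rises above z = 60 mm. Loose parts under 55 mm high lie beside it; a 340 mm high drawer cabinet stands at the back left.
- handle (a point): Centre of the gauge's handle grip: an upright round post in a black rubber sleeve, 18 mm diameter, sleeve z = 68 to 108 mm above the bench, this point z = 88 mm, steel cap to z = 113 mm. It stands on a dark carriage 40 x 70 mm (top z = 43 mm) with a white pointer bar across. Home: gauge x = 0, y = 0. Can be grasped from above in any yaw.
- slide (a joint): How far the slide is pulled out, in m along the gauge's own -x: 0 is fully home, stop at 0.125. A spring pulls it home with 1.5 N at home, rising 0.5 N per 10 mm (6.5 N at 100 mm), lightly damped; let go when far out, it snaps back at over 0.5 m/s.
- pin_ball (a point): Centre of the 16 mm black ball on top of the thin upright set pin (5 mm thick; ball centre z = 51 mm above the bench) on the gauge's +y rail, 49 mm beside the slide's line. Level with the handle when both have the same gauge x. Set 55 to 100 mm from the handle's home, in the pull direction; only friction of about 4 N holds it.

How it is judged:
By the outcome, as a careful person would: the job done as asked, in the order asked, and still so for the second after the job is handed in, with the robot touching nothing.
It also fails if it takes over 40 s, if anything falls off the work surface, if the arm or the gripper's body presses on something with over 40 N, if the wrist force passes 120 N, or if a joint passes its speed limit or range.

## Working session

There is one attempt and no reset: what is moved stays moved. The work goes in short steps, Python scripts to look and compute and a shell command to move; the robot and the scene stay as the last step left them, time stands still between calls to the robot, and variables do not carry over. Pictures are saved under pics/ and viewed, and the job is handed in when it is done.

```bash
mkdir -p pics; ls; python3 - <<'E'
from bench import telemetry, imaging
import cv2
print(telemetry.get_obs())
for n in("scene","top","wrist"):
    c=imaging.camera(n); cv2.imwrite(f"pics/{n}0.png",c["pixels"]); print(n,c["vfov"],c["cx"],c["cy"],c["R"],c["t"])
E
```

```text
pics
{'time_s': 0.0, 'q': array([-1.36528128e+00,  1.81551854e-01,  1.60800911e+00, -2.46677616e-05,
        1.35377296e+00, -2.06293329e-01]), 'dq': array([ 1.58482146e-03,  8.95845836e-06, -9.21729740e-04, -5.01914727e-04,
       -3.34015840e-04, -5.54897770e-04]), 'joint_efforts': array([ 4.90898165e-04, -4.44886065e+01, -3.51328468e+01, -2.33181490e-04,
        9.28552123e-03, -1.41468863e-06]), 'eef_pos': array([ 0.23005191, -0.52637648,  0.23037753]), 'eef_rot': array([-8.70639907e-04,  9.78875605e-01,  2.04454864e-01, -1.17034439e-05]), 'wrist_force': array([-0.52810128,  0.73277888,  0.34616326]), 'torque': array([0.00018175, 0.02829775, 0.03147529]), 'opening': 1.0002574523229337}
scene 48.73895381528173 280.6884052432779 204.06862097775718 [[-0.78426249 -0.62031297 -0.01200669]
 [-0.38271331  0.49891545 -0.77756923]
 [ 0.4883266  -0.60522326 -0.6286827 ]] [0.45783496 0.33155632 0.57578288]
top 54.03644120876885 276.51813201184495 214.0291098210021 [[ 0.01580219 -0.99892126  0.0436648 ]
 [-0.99058235 -0.02158043 -0.13520686]
 [ 0.13600331 -0.04111702 -0.98985478]] [-0.05970508  0.6509669   0.83563296]
wrist 66.6441722834492 281.7900553688201 213.91401233258978 [[ 0.40024147 -0.91640799 -0.00177619]
 [-0.88375068 -0.38648975  0.26383784]
 [-0.24246958 -0.10402914 -0.96456541]] [-0.57479665 -0.0337773   0.37927947]
```

View pics/scene0.png

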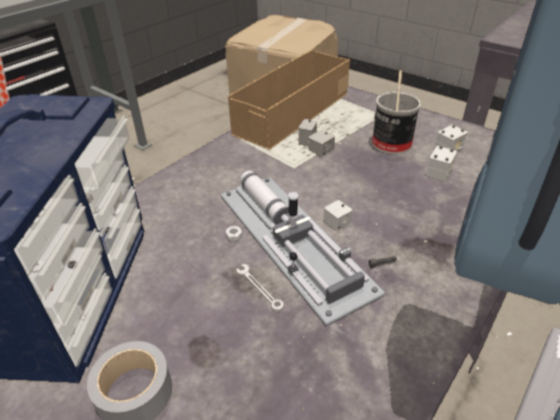

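View pics/top0.png

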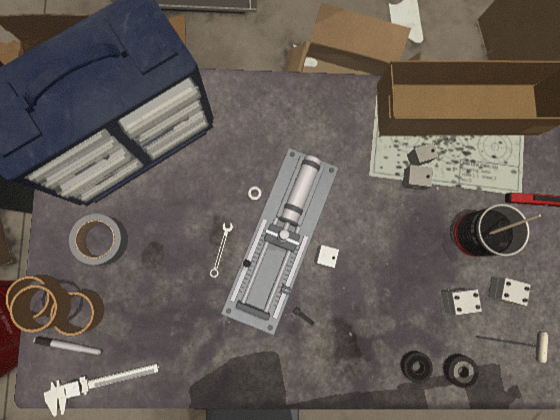

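View pics/wrist0.png

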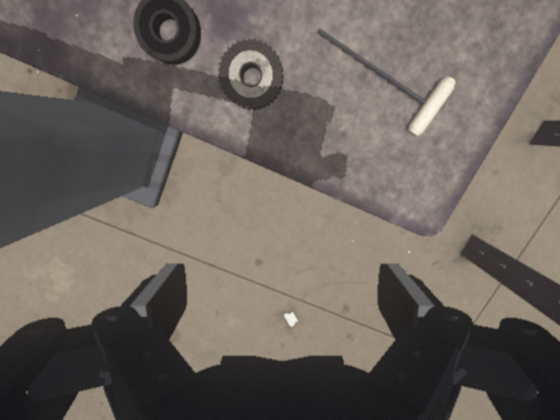

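The scene view shows the handle at about (293,200) and the ball pin at about (293,256). In the top view the cap is near (285,234), the ball near (247,263), and the plate corners are roughly (291,150), (339,165), (273,333) and (222,315). Next I'll zoom in.

```bash
python3 - <<'E'
import cv2
a=cv2.imread("pics/top0.png")[140:340,200:360]; b=cv2.imread("pics/scene0.png")[160:320,210:390]
cv2.imwrite("pics/tz.png",cv2.resize(a[:150],None,fx=4,fy=4,interpolation=cv2.INTER_CUBIC))
cv2.imwrite("pics/tz2.png",cv2.resize(a[60:],None,fx=4,fy=4,interpolation=cv2.INTER_CUBIC))
cv2.imwrite("pics/sz.png",cv2.resize(b[:150],None,fx=4,fy=4,interpolation=cv2.INTER_CUBIC))
E
```

```text
(no output)
```

View pics/tz.png

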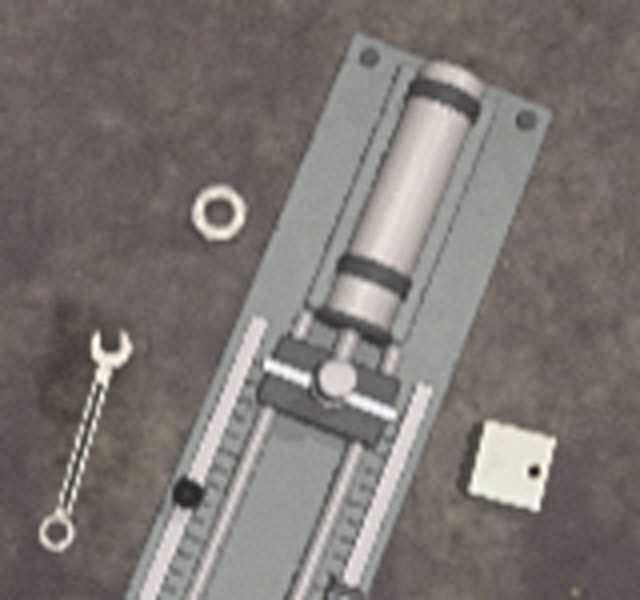

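View pics/tz2.png

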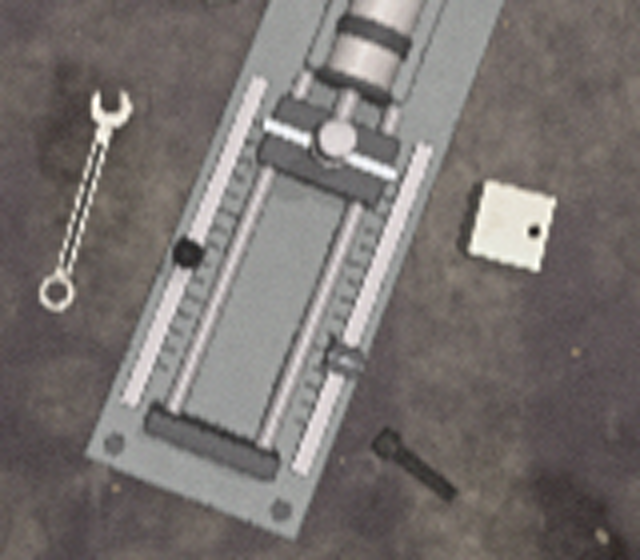

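View pics/sz.png

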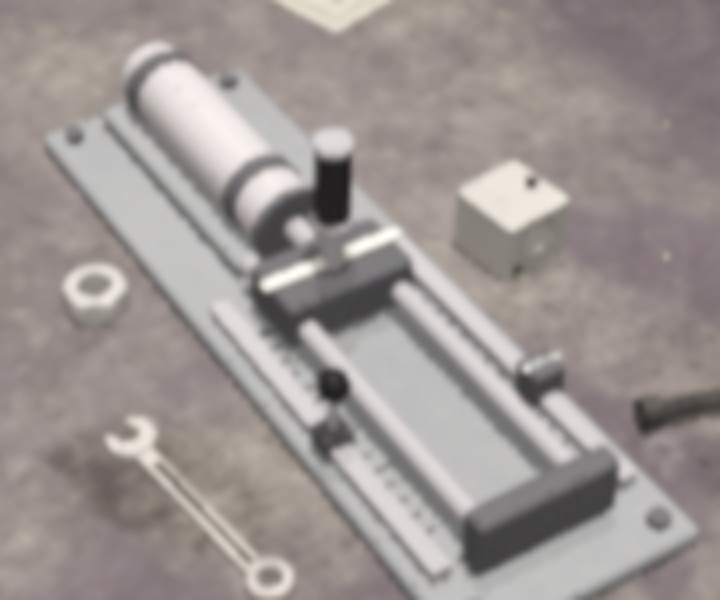

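```bash
cat > h.py <<'E'
import numpy as np, cv2
from bench import imaging, telemetry
from scipy.spatial.transform import Rotation as Ro
def ray(c,u,v):
    f=210/np.tan(np.radians(c["vfov"])/2)
    d=np.array([(u-c["cx"])/f,(v-c["cy"])/f,1.]); R=np.array(c["R"]);t=np.array(c["t"])
    return -R.T@t, R.T@d
def onz(c,u,v,z):
    o,d=ray(c,u,v); return o+d*(z-o[2])/d[2]
def tri(c1,p1,c2,p2):
    o1,d1=ray(c1,*p1);o2,d2=ray(c2,*p2)
    s=np.linalg.lstsq(np.c_[d1,-d2],o2-o1,rcond=None)[0]
    a=o1+s[0]*d1;b=o2+s[1]*d2
    return (a+b)/2,np.linalg.norm(a-b)
def blob(img,cen,r,lo,hi):
    x,y=map(int,cen); g=cv2.cvtColor(img,cv2.COLOR_BGR2GRAY)
    w=g[y-r:y+r+1,x-r:x+r+1]; m=((w>=lo)&(w<=hi)).astype(np.uint8)
    n,l,st,ce=cv2.connectedComponentsWithStats(m)
    if n<2:return None
    k=1+np.argmax(st[1:,4]); return (ce[k][0]+x-r,ce[k][1]+y-r),st[k].tolist()
E
python3 - <<'E'
from h import *
T=imaging.camera("top");S=imaging.camera("scene")
cT=blob(T["pixels"],(247,263),7,0,60);print(cT)
cS=blob(S["pixels"],(293,256),7,0,45);print(cS)
b=lambda x,y,ox,oy:((x+.5)/4-.5+ox,(y+.5)/4-.5+oy)
print("ball",onz(T,*cT[0],.051),onz(S,*cS[0],.051),tri(T,cT[0],S,cS[0]))
print("ball hand",onz(T,*b(187,492,200,140),.051),onz(S,*b(333,385,210,160),.051))
capT=b(337,378,200,140);capS=b(334,142,210,160)
print("cap",onz(T,*capT,.113),onz(S,*capS,.113),tri(T,capT,S,capS))
P=[b(358,33,200,140),b(553,107,200,140),b(297,540,200,200),b(88,456,200,200)]
for z in(.006,.01):
    W=np.array([onz(T,*p,z)[:2] for p in P]);print(z,W.round(4).tolist(),[np.linalg.norm(W[i]-W[i-1]).round(4) for i in range(4)],W.mean(0), np.degrees([np.arctan2(*(W[0]-W[3])[::-1]),np.arctan2(*(W[1]-W[2])[::-1])]))
# rails
for p,q,z in(((258,78),(130,404),.02),((424,146),(300,474),.02)):
    a=onz(T,*b(*p,200,200),z);c=onz(T,*b(*q,200,200),z);print(np.degrees(np.arctan2(a[1]-c[1],a[0]-c[0])))
p=onz(T,*b(266,365,200,140),.047);q=onz(T,*b(394,413,200,140),.047);print("pointer",p,q,np.degrees(np.arctan2(p[1]-q[1],p[0]-q[0]))-90)
E
```

```text
((np.float64(246.44117647058823), np.float64(263.05882352941177)), [3, 4, 8, 7, 34])
((np.float64(293.07142857142856), np.float64(257.5)), [5, 7, 5, 4, 14])
ball [0.54666014 0.01390559 0.051     ] [0.54304171 0.01610383 0.051     ] (array([0.54603126, 0.01352988, 0.0471273 ]), np.float64(0.0016956998461518196))
ball hand [0.54755631 0.01406639 0.051     ] [0.54567463 0.01319171 0.051     ]
cap [ 0.60321708 -0.05974236  0.113     ] [ 0.60082196 -0.05981846  0.113     ] (array([ 0.60249324, -0.06038108,  0.11192972]), np.float64(0.0019980450218570517))
0.006 [[0.8109, -0.0756], [0.7705, -0.1878], [0.3956, -0.0476], [0.4384, 0.0657]] [np.float64(0.3984), np.float64(0.1193), np.float64(0.4003), np.float64(0.1211)] [ 0.60386841 -0.06131295] [-20.77678161 -20.51711604]
0.01 [[0.8097, -0.0753], [0.7694, -0.1871], [0.3962, -0.0474], [0.4389, 0.0654]] [np.float64(0.3966), np.float64(0.1188), np.float64(0.3985), np.float64(0.1206)] [ 0.60355369 -0.06109326] [-20.77678161 -20.51711604]
-20.133682058777115
-20.295515749231434
pointer [ 0.61522    -0.02590586  0.047     ] [ 0.59103774 -0.0942371   0.047     ] -19.488743602605666
```

Measured so far:
- Gauge yaw is about -20.5 degrees, and its origin is about (0.6035, -0.0605).
- The plate measures 399 x 120 mm, against 400 x 124 mm given.
- The ball is at gauge x of about -79 mm, y +50 mm. The y should be 49 mm.

I'll move above the handle, with the translation first.

```bash
python3 -m pendant '[[[0.22,-0.1155,0,0,0,0],[0.22,-0.1155,0,0,0,0],[0.22,-0.1155,0,0,0,0],[0.22,-0.1155,0,0,0,0],[0.22,-0.1155,0,0,0,0],[0.22,-0.1155,0,0,0,0],[0.22,-0.1155,0,0,0,0],[0.22,-0.1155,0,0,0,0],[0.22,-0.1155,0,0,0,0],[0.22,-0.1155,0,0,0,0],[0.22,-0.1155,0,0,0,0],[0.22,-0.1155,0,0,0,0]]]' 0
python3 -m pendant '[[[0,0,0,0,0,-0.051],[0,0,0,0,0,-0.051],[0,0,0,0,0,-0.051],[0,0,0,0,0,-0.051],[0,0,0,0,0,-0.051],[0,0,0,0,0,0]]]'
cat >> h.py <<'E'
EX=np.array([np.cos(np.radians(-20.5)),np.sin(np.radians(-20.5)),0]);EY=np.array([-EX[1],EX[0],0]);O=np.array([.6035,-.0605,0])
def st(target=None):
    s=telemetry.get_obs();w,x,y,z=s["eef_rot"];M=Ro.from_quat([x,y,z,w]).as_matrix();p=s["eef_pos"]
    print("t",s["time_s"],"p",p.round(4),"tool",M.round(3).tolist(),"q",s["q"].round(2),"F",s["wrist_force"].round(1),"open",round(s["opening"],3))
    print("gauge x,y",(p-O)@EX,(p-O)@EY,"yaw y",np.degrees(np.arctan2(M[1,1],M[0,1])))
    if target is not None:print("units",(M.T@(np.array(target)-p)/.2).round(3))
E
python3 -c "
from h import *
st([.6035,-.0605,.18])"
```

```text
time_s: 1.75
eef_pos: [0.6134, -0.0505, 0.2308]
eef_rot: [0.001, 0.98, 0.201, 0.001]
wrist_force: [-0.1, 0.1, 0.9]
opening: 1.001
time_s: 2.5
eef_pos: [0.6146, -0.0454, 0.2287]
eef_rot: [-0.0, 0.815, 0.579, -0.0]
wrist_force: [-0.6, 0.0, -0.2]
opening: 0.996
t 2.5 p [ 0.6146 -0.0454  0.2287] tool [[0.329, 0.944, -0.001], [0.944, -0.329, 0.0], [-0.0, -0.001, -1.0]] q [-0.27  0.27  1.5   0.    1.37  0.07] F [-0.6  0.  -0.2] open 0.996
gauge x,y 0.005111089248872102 0.018062866409055307 yaw y -19.18111665212566
units [-0.09  -0.027  0.244]
```

```bash
python3 -m pendant '[[[-0.045,-0.0135,0.12,0,0,0.007],[-0.045,-0.0135,0.12,0,0,0],[0,0,0,0,0,0],[0,0,0,0,0,0]]]'
python3 -c "
from h import *
st([.6035,-.0605,.068])
for n in ('wrist','top','scene'): cv2.imwrite(f'pics/{n}1.png',imaging.camera(n)['pixels'])"
```

```text
time_s: 3.0
eef_pos: [0.6041, -0.0607, 0.1811]
eef_rot: [0.0, 0.825, 0.565, 0.0]
wrist_force: [0.2, -0.3, -0.2]
opening: 1.002
t 3.0 p [ 0.6041 -0.0607  0.1811] tool [[0.361, 0.932, 0.001], [0.932, -0.361, -0.0], [0.0, 0.001, -1.0]] q [-0.3   0.3   1.57  0.    1.27  0.07] F [ 0.2 -0.3 -0.2] open 1.002
gauge x,y 0.0006097426567527368 4.5097379830064365e-05 yaw y -21.181240728846802
units [-0.    -0.004  0.566]
```

View pics/wrist1.png

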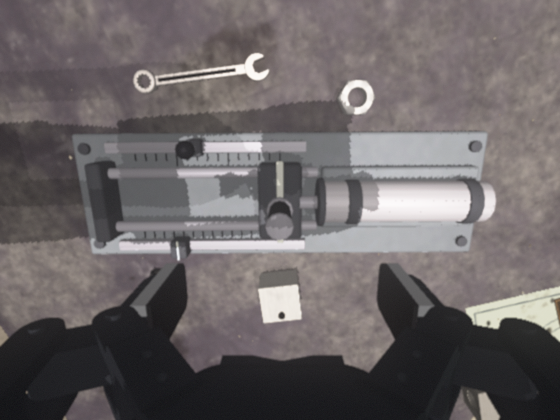

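View pics/top1.png

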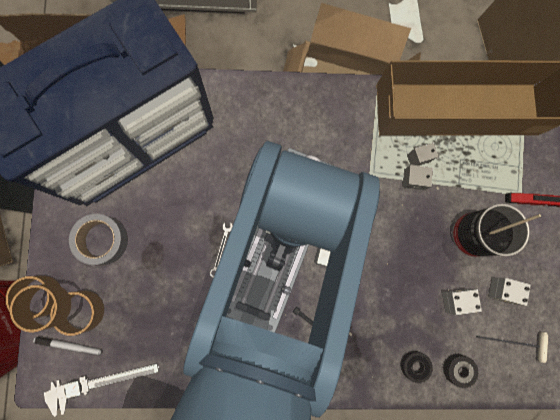

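View pics/scene1.png

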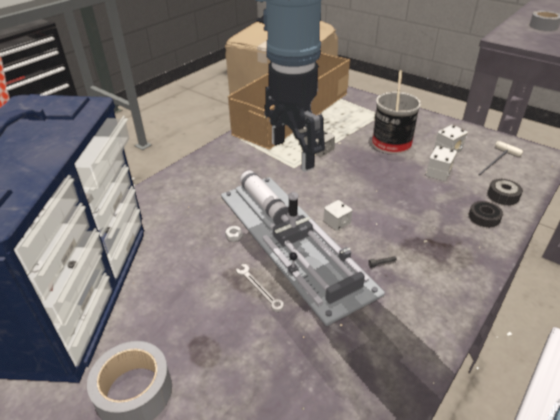

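The wrist view shows the whole gauge clearly: ball at about (185,149), handle cap at about (280,225), plate from x = 73 to 487. I'll measure again from this view.

```bash
python3 - <<'E'
from h import *
W=imaging.camera("wrist");I=W["pixels"];cv2.imwrite("pics/w1z.png",cv2.resize(I[125:260,70:320],None,fx=3,fy=3,interpolation=cv2.INTER_CUBIC))
b=blob(I,(185,149),13,0,38);print(b);print("ball",onz(W,*b[0],.051))
P=[onz(W,u,v,.008)[:2] for u,v in((74,135),(487,132),(469,250),(93,252))];P=np.array(P);print(P.round(4).tolist(),[np.linalg.norm(P[i]-P[i-1]).round(4) for i in range(4)],P.mean(0))
print(np.degrees([np.arctan2(*(P[1]-P[0])[::-1]),np.arctan2(*(P[2]-P[3])[::-1])]))
E
```

```text
NoneTraceback (most recent call last):
  File "<stdin>", line 3, in <module>
TypeError: 'NoneType' object is not subscriptable
```

View pics/w1z.png

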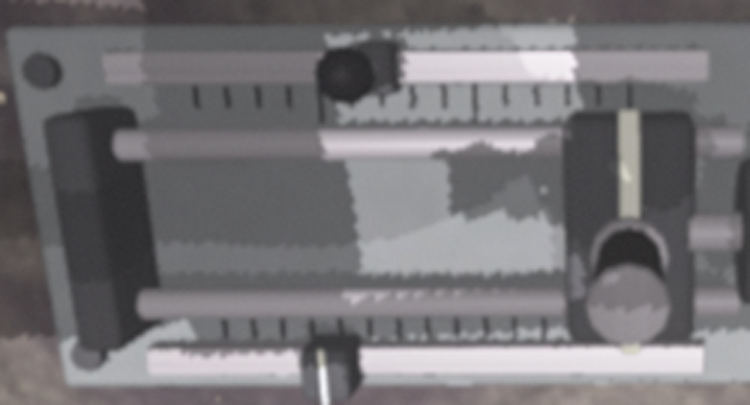

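```bash
python3 - <<'E'
from h import *
W=imaging.camera("wrist")
b=onz(W,184.8,149.5,.051);c=onz(W,279.2,226.1,.113)
print("ball",b,"cap",c, "diff gauge",(b-c)@EX,(b-c)@EY)
P=np.array([onz(W,u,v,.008)[:2] for u,v in((74,135),(487,132),(469,250),(93,252))]);print(P.round(4).tolist(),[np.linalg.norm(P[i]-P[i-1]).round(4) for i in range(4)],P.mean(0))
print(np.degrees([np.arctan2(*(P[1]-P[0])[::-1]),np.arctan2(*(P[2]-P[3])[::-1])]))
b=lambda x,y:((x+.5)/3-.5+70,(y+.5)/3-.5+125)
p=onz(W,*b(628,110),.045);q=onz(W,*b(630,348),.045);print("pointer",p,q,(p-O)@EX,(q-O)@EX)
for y in (68,):
  p=onz(W,*b(104,67),.02);q=onz(W,*b(708,66),.02);print(np.degrees(np.arctan2(*(q-p)[1::-1])))
p=onz(W,*b(148,360),.02);q=onz(W,*b(703,359),.02);print(np.degrees(np.arctan2(*(q-p)[1::-1])))
E
```

```text
ball [0.54636897 0.01323158 0.051     ] cap [ 0.60340118 -0.06016909  0.113     ] diff gauge -0.07912594940985436 0.04877927021840507
[[0.4401, 0.0658], [0.8112, -0.0744], [0.769, -0.188], [0.3962, -0.0464]] [np.float64(0.1205), np.float64(0.3968), np.float64(0.1212), np.float64(0.3987)] [ 0.60413636 -0.06077722]
[-20.6892584  -20.80041525]
pointer [ 0.61639441 -0.02503512  0.045     ] [ 0.59053378 -0.09333685  0.045     ] -0.0003422276426682056 -0.0006453901487913864
-21.003418533134784
-21.014746738432166
```

Wrist and top views agree. The cap is at (0.6034, -0.0602) and the ball is 79.1 mm out and 48.8 mm aside (should be 49). Now I'll descend and grasp, with the jaws closing along the slide.

```bash
python3 -m pendant '[[[0,-0.003,0.15,0,0,-0.002],[0,0,0.15,0,0,0],[0,0,0.15,0,0,0],[0,0,0.09,0,0,0],[0,0,0,0,0,0],[0,0,0,0,0,0]]]'
python3 -c "
from h import *
st([.6034,-.0603,.069])
for n in ('wrist','scene'): cv2.imwrite(f'pics/{n}2.png',imaging.camera(n)['pixels'])"
```

```text
time_s: 4.0
eef_pos: [0.6078, -0.0607, 0.075]
eef_rot: [0.004, 0.823, 0.568, 0.003]
wrist_force: [-0.5, -0.1, -0.3]
opening: 1.002
t 4.0 p [ 0.6078 -0.0607  0.075 ] tool [[0.354, 0.935, 0.01], [0.935, -0.354, -0.003], [0.001, 0.01, -1.0]] q [-0.29  0.43  1.63  0.    1.07  0.07] F [-0.5 -0.1 -0.3] open 1.002
gauge x,y 0.004127066335160985 0.001307197283493574 yaw y -20.7116391424926
units [-0.006 -0.022  0.03 ]
```

View pics/wrist2.png

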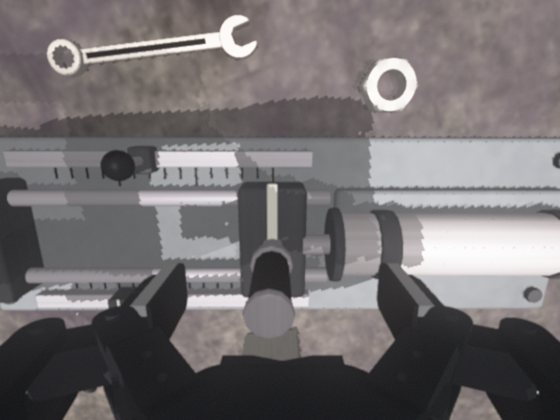

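View pics/scene2.png

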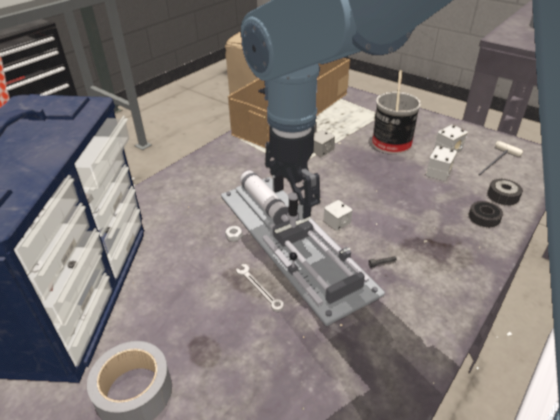

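The wrist view shows the post upright between the open jaws, cap at about (269,312), slightly left of centre because the tool sits about 4 mm too far toward +x. I'll correct that and close.

```bash
python3 -m pendant '[[[-0.005,-0.022,0.025,0.003,0,0],[0,0,0,0,0,0]]]'
python3 -c "
from h import *
st([.6034,-.0603,.070])"
```

```text
time_s: 4.35
eef_pos: [0.604, -0.0603, 0.0714]
eef_rot: [0.001, 0.823, 0.569, 0.001]
wrist_force: [0.0, 0.2, -0.3]
opening: 0.997
t 4.35 p [ 0.604  -0.0603  0.0714] tool [[0.354, 0.935, 0.003], [0.935, -0.354, 0.0], [0.001, 0.003, -1.0]] q [-0.3   0.43  1.64  0.    1.07  0.07] F [ 0.   0.2 -0.3] open 0.997
gauge x,y 0.00040143392622452587 0.0003119745132412815 yaw y -20.706673571141838
units [-0.001 -0.003  0.007]
```

```bash
python3 -m pendant '[[[0,-0.002,0,0,0,0],[0,0,0,0,0,0],[0,0,0,0,0,0],[0,0,0,0,0,0],[0,0,0,0,0,0],[0,0,0,0,0,0]]]' 1
python3 -c "
from h import *
st([.6034,-.0603,.070])
for n in ('wrist',): cv2.imwrite(f'pics/{n}3.png',imaging.camera(n)['pixels'])"
```

```text
time_s: 5.1
eef_pos: [0.6024, -0.0597, 0.0716]
eef_rot: [-0.0, 0.823, 0.569, 0.0]
wrist_force: [0.1, 0.4, 0.2]
opening: 0.193
t 5.1 p [ 0.6024 -0.0597  0.0716] tool [[0.354, 0.935, 0.0], [0.935, -0.354, 0.001], [0.001, -0.0, -1.0]] q [-0.3   0.43  1.64  0.    1.07  0.07] F [0.1 0.4 0.2] open 0.193
gauge x,y -0.001287324924206037 0.00032672105111996317 yaw y -20.704662371898785
units [-0.001  0.006  0.008]
```

View pics/wrist3.png

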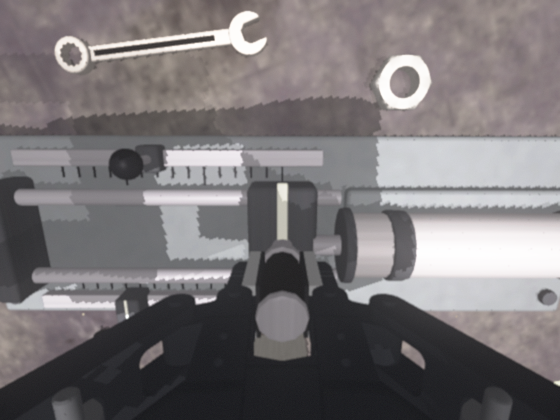

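The grip is holding: opening 0.193 is about 16 mm, and the wrist view shows the post between the pads. Now I'll pull slowly along tool -y, stopping short.

```bash
python3 -m pendant '[[[0,-0.03,0,0,0,0],[0,-0.03,0,0,0,0],[0,-0.03,0,0,0,0],[0,-0.03,0,0,0,0],[0,-0.03,0,0,0,0],[0,-0.03,0,0,0,0],[0,-0.03,0,0,0,0],[0,-0.03,0,0,0,0],[0,-0.03,0,0,0,0],[0,-0.03,0,0,0,0],[0,0,0,0,0,0],[0,0,0,0,0,0]]]'
python3 -c "
from h import *
st([.5465+.0173,.0135-.0458,.071])
for n in ('wrist','scene'): cv2.imwrite(f'pics/{n}4.png',imaging.camera(n)['pixels'])"
```

```text
time_s: 6.65
eef_pos: [0.5441, -0.0375, 0.0716]
eef_rot: [0.001, 0.823, 0.568, 0.002]
wrist_force: [4.1, -1.1, -4.0]
opening: 0.19
t 6.65 p [ 0.5441 -0.0375  0.0716] tool [[0.354, 0.935, 0.005], [0.935, -0.354, 0.0], [0.002, 0.004, -1.0]] q [-0.29  0.31  1.8   0.    1.02  0.07] F [ 4.1 -1.1 -4. ] open 0.19
gauge x,y -0.06372127731277807 0.0006961746862997574 yaw y -20.721085976377044
units [0.059 0.083 0.004]
```

View pics/wrist4.png

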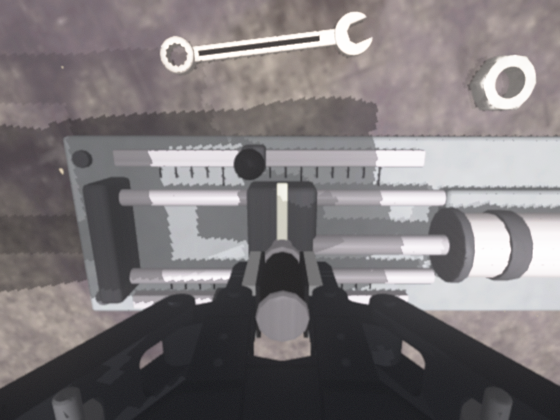

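View pics/scene4.png

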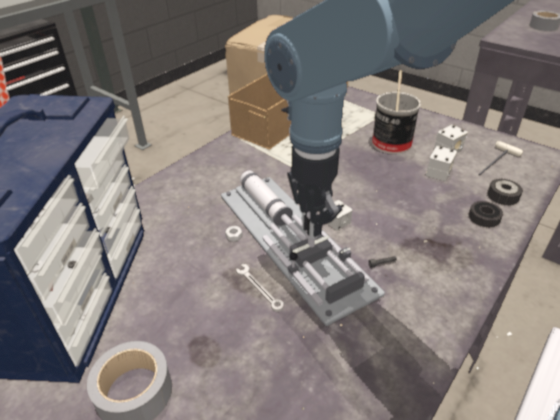

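In the wrist view the ball (249,163) is still left of the pointer line (column 282), so there is more to go. I'll measure how much.

```bash
cat >> h.py <<'E'
A=np.radians(-20.7);EX=np.array([np.cos(A),np.sin(A),0]);EY=np.array([-EX[1],EX[0],0])
def rem(W,ball,ptr,cap):
    B=onz(W,*ball,.051);C=onz(W,*cap,.113);q=[onz(W,*p,.045) for p in ptr]
    print("ball",B,"cap",C,"rem cap->ball",(C-B)@EX,"lat",(B-C)@EY,"ptr->ball",[((p-B)@EX).round(4) for p in q],"tcp->ball",(telemetry.get_obs()["eef_pos"]-B)@EX)
E
python3 - <<'E'
from h import *
W=imaging.camera("wrist")
cv2.imwrite("pics/w4z.png",cv2.resize(W["pixels"][140:345,225:335],None,fx=3,fy=3,interpolation=cv2.INTER_CUBIC)[:600])
rem(W,(249,163),((282.5,184),(282.5,238)),(282,315))
E
```

```text
ball [0.54666574 0.01365027 0.051     ] cap [ 0.54513673 -0.03705427  0.113     ] rem cap->ball 0.01649248355767315 lat 0.04797172322339569 ptr->ball [np.float64(0.0171), np.float64(0.0171)] tcp->ball 0.01572915153778475
```

View pics/w4z.png

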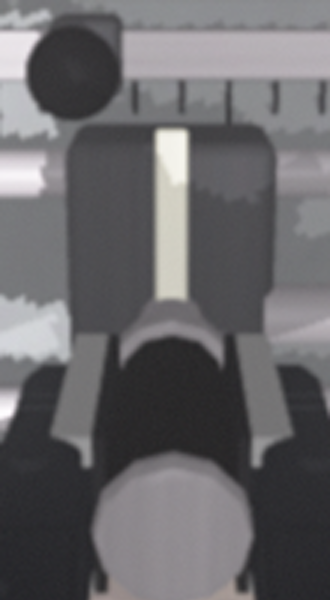

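About 16.3 mm remains. I'll go 13.5 mm, then look again.

```bash
python3 -m pendant '[[[0,-0.017,0,0,0,0],[0,-0.017,0,0,0,0],[0,-0.017,0,0,0,0],[0,-0.0165,0,0,0,0],[0,0,0,0,0,0],[0,0,0,0,0,0]]]'
python3 - <<'E'
from h import *
st()
W=imaging.camera("wrist")
cv2.imwrite("pics/w5z.png",cv2.resize(W["pixels"][140:340,225:335],None,fx=3,fy=3,interpolation=cv2.INTER_CUBIC))
E
```

```text
time_s: 7.55
eef_pos: [0.5327, -0.0332, 0.0716]
eef_rot: [0.002, 0.823, 0.568, 0.003]
wrist_force: [4.8, -1.8, -3.2]
opening: 0.187
t 7.55 p [ 0.5327 -0.0332  0.0716] tool [[0.354, 0.935, 0.007], [0.935, -0.354, -0.0], [0.002, 0.006, -1.0]] q [-0.29  0.29  1.83  0.    1.01  0.08] F [ 4.8 -1.8 -3.2] open 0.187
gauge x,y -0.07588825846167258 0.0005140561670416849 yaw y -20.745145518471208
```

View pics/w5z.png

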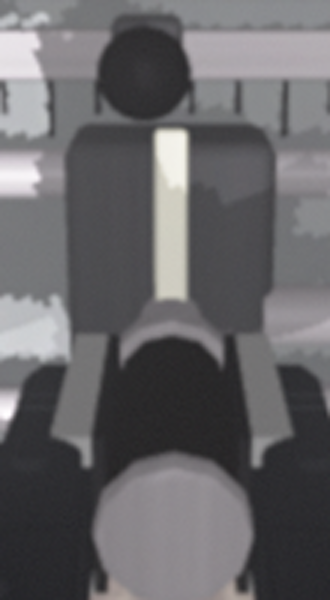

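```bash
python3 - <<'E'
from h import *
W=imaging.camera("wrist")
b=lambda x,y:((x+.5)/3-.5+225,(y+.5)/3-.5+140)
rem(W,b(144.5,72),(b(171.5,130),b(172,296)),b(173.5,528))
S=imaging.camera("scene");cv2.imwrite("pics/s5z.png",cv2.resize(S["pixels"][200:300,250:390],None,fx=5,fy=5,interpolation=cv2.INTER_CUBIC))
E
```

```text
ball [0.54658694 0.01335158 0.051     ] cap [ 0.53375278 -0.03303056  0.113     ] rem cap->ball 0.004389283497746805 lat 0.047924453381604344 ptr->ball [np.float64(0.0046), np.float64(0.0047)] tcp->ball 0.0035035481028535646
```

View pics/s5z.png

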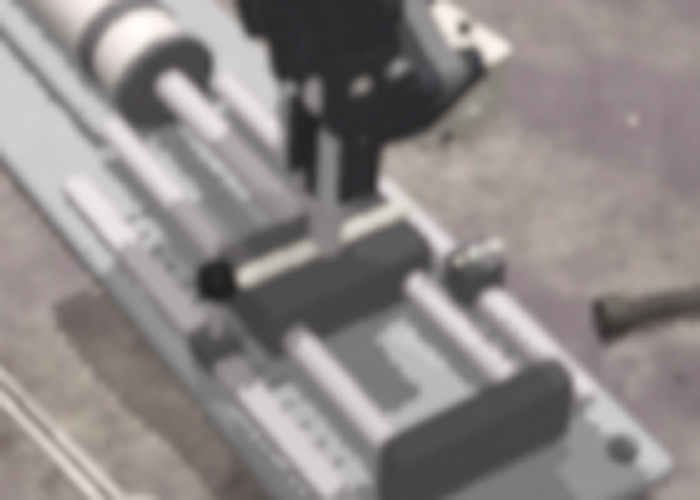

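```bash
python3 -m pendant '[[[0,-0.009,0,0,0,0],[0,-0.009,0,0,0,0],[0,0,0,0,0,0]]]'
python3 - <<'E'
from h import *
st()
W=imaging.camera("wrist")
cv2.imwrite("pics/w6z.png",cv2.resize(W["pixels"][140:340,225:335],None,fx=3,fy=3,interpolation=cv2.INTER_CUBIC))
E
```

```text
time_s: 8.07
eef_pos: [0.5302, -0.0322, 0.0716]
eef_rot: [0.002, 0.823, 0.568, 0.003]
wrist_force: [4.6, -0.7, -3.4]
opening: 0.19
t 8.075 p [ 0.5302 -0.0322  0.0716] tool [[0.354, 0.935, 0.007], [0.935, -0.354, -0.0], [0.002, 0.007, -1.0]] q [-0.29  0.28  1.84  0.    1.01  0.08] F [ 4.6 -0.7 -3.4] open 0.19
gauge x,y -0.07858003787477065 0.0005086379940994271 yaw y -20.75984007822123
```

View pics/w6z.png

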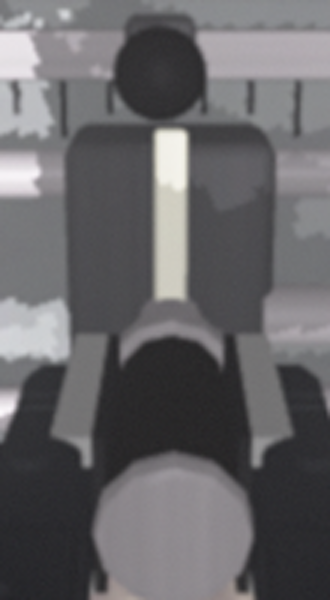

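```bash
python3 -m pendant '[[[0,-0.007,0,0,0,0],[0,0,0,0,0,0],[0,0,0,0,0,0]]]'
python3 - <<'E'
from h import *
st()
W=imaging.camera("wrist")
cv2.imwrite("pics/w7z.png",cv2.resize(W["pixels"][140:340,225:335],None,fx=3,fy=3,interpolation=cv2.INTER_CUBIC))
E
```

```text
time_s: 8.5
eef_pos: [0.5296, -0.032, 0.0716]
eef_rot: [0.002, 0.823, 0.568, 0.003]
wrist_force: [4.4, -1.6, -3.3]
opening: 0.192
t 8.5 p [ 0.5296 -0.032   0.0716] tool [[0.355, 0.935, 0.008], [0.935, -0.355, -0.0], [0.002, 0.007, -1.0]] q [-0.29  0.28  1.84  0.    1.01  0.08] F [ 4.4 -1.6 -3.3] open 0.192
gauge x,y -0.07922366520812298 0.0005100783345586696 yaw y -20.767102287364683
```

View pics/w7z.png

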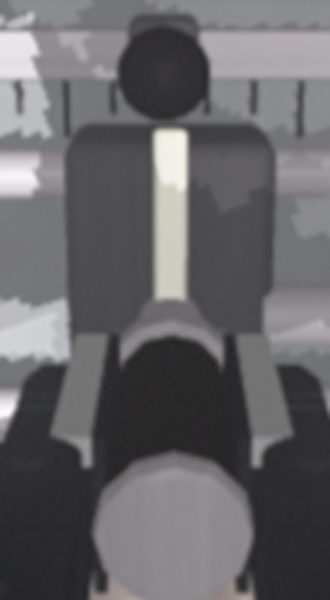

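About 1.2 mm remains. I'll take one more small step and check for drift with zero rows.

```bash
python3 -m pendant '[[[0,-0.006,0,0,0,0]]]';python3 -m pendant '[[[0,0,0,0,0,0]]]';python3 -m pendant '[[[0,0,0,0,0,0],[0,0,0,0,0,0],[0,0,0,0,0,0],[0,0,0,0,0,0]]]'
python3 - <<'E'
from h import *
st()
W=imaging.camera("wrist")
cv2.imwrite("pics/w8z.png",cv2.resize(W["pixels"][140:340,225:335],None,fx=3,fy=3,interpolation=cv2.INTER_CUBIC))
E
```

```text
time_s: 8.68
eef_pos: [0.5288, -0.0317, 0.0716]
eef_rot: [0.002, 0.823, 0.568, 0.003]
wrist_force: [5.8, -1.4, -3.5]
opening: 0.196
time_s: 8.8
eef_pos: [0.5289, -0.0318, 0.0716]
eef_rot: [0.002, 0.823, 0.568, 0.003]
wrist_force: [5.3, -1.0, -2.9]
opening: 0.191
time_s: 9.3
eef_pos: [0.5296, -0.032, 0.0716]
eef_rot: [0.002, 0.823, 0.568, 0.003]
wrist_force: [5.4, -1.2, -3.3]
opening: 0.194
t 9.3 p [ 0.5296 -0.032   0.0716] tool [[0.355, 0.935, 0.008], [0.935, -0.355, -0.0], [0.003, 0.007, -1.0]] q [-0.29  0.28  1.84  0.    1.01  0.08] F [ 5.4 -1.2 -3.3] open 0.194
gauge x,y -0.07915652745589684 0.0005120144676523421 yaw y -20.77164105471404
```

View pics/w8z.png

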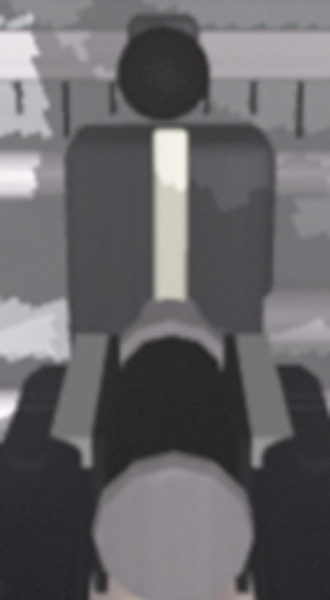

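Zero rows creep inward about 0.17 mm each, because each row re-targets from the sagged pose. I'll step up and hold with a small bias.

```bash
python3 -m pendant '[[[0,-0.0055,0,0,0,0],[0,-0.0009,0,0,0,0],[0,-0.0009,0,0,0,0]]]';python3 -m pendant '[[[0,-0.0009,0,0,0,0],[0,-0.0009,0,0,0,0],[0,-0.0009,0,0,0,0],[0,-0.0009,0,0,0,0]]]'
python3 - <<'E'
from h import *
st()
W=imaging.camera("wrist")
cv2.imwrite("pics/w9z.png",cv2.resize(W["pixels"][140:340,225:335],None,fx=3,fy=3,interpolation=cv2.INTER_CUBIC))
b=lambda x,y:((x+.5)/3-.5+225,(y+.5)/3-.5+140)
rem(W,b(167.5,72),(b(171.5,130),b(172,296)),b(173.5,528))
E
```

```text
time_s: 9.72
eef_pos: [0.5289, -0.0318, 0.0716]
eef_rot: [0.002, 0.823, 0.568, 0.003]
wrist_force: [5.7, -1.2, -3.5]
opening: 0.19
time_s: 10.22
eef_pos: [0.529, -0.0318, 0.0716]
eef_rot: [0.002, 0.823, 0.568, 0.003]
wrist_force: [5.9, -0.9, -3.9]
opening: 0.19
t 10.225 p [ 0.529  -0.0318  0.0716] tool [[0.355, 0.935, 0.008], [0.935, -0.355, 0.0], [0.003, 0.008, -1.0]] q [-0.29  0.28  1.84  0.    1.01  0.08] F [ 5.9 -0.9 -3.9] open 0.19
gauge x,y -0.07986461796979846 0.0005341249837856714 yaw y -20.77654205398
ball [0.54654419 0.013398   0.051     ] cap [ 0.52993839 -0.03160002  0.113     ] rem cap->ball 0.0003718795672825251 lat 0.047962864935932006 ptr->ball [np.float64(0.0007), np.float64(0.0008)] tcp->ball -0.0004734464663159882
```

View pics/w9z.png

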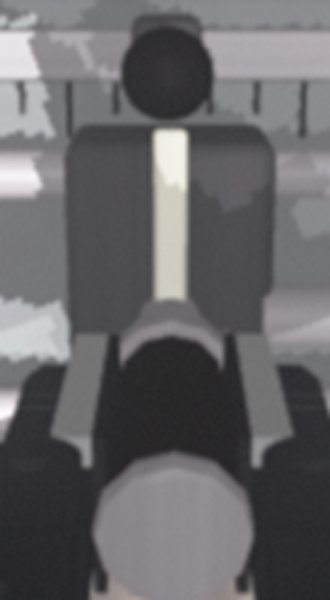

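The ball (about column 167.5 in the zoom) is within about 0.5 mm of the pointer and not passed. I'll hold for over 2 s.

```bash
python3 -m pendant '[[[0,-0.0009,0,0,0,0],[0,-0.0009,0,0,0,0],[0,-0.0009,0,0,0,0],[0,-0.0009,0,0,0,0],[0,-0.0009,0,0,0,0],[0,-0.0009,0,0,0,0],[0,-0.0009,0,0,0,0],[0,-0.0009,0,0,0,0],[0,-0.0009,0,0,0,0],[0,-0.0009,0,0,0,0]]]';python3 -m pendant '[[[0,-0.0009,0,0,0,0],[0,-0.0009,0,0,0,0],[0,-0.0009,0,0,0,0],[0,-0.0009,0,0,0,0],[0,-0.0009,0,0,0,0],[0,-0.0009,0,0,0,0],[0,-0.0009,0,0,0,0],[0,-0.0009,0,0,0,0],[0,-0.0009,0,0,0,0],[0,-0.0009,0,0,0,0]]]'
python3 - <<'E'
from h import *
st([.6024,-.0597,.0716])
W=imaging.camera("wrist")
cv2.imwrite("pics/w10z.png",cv2.resize(W["pixels"][140:340,225:335],None,fx=3,fy=3,interpolation=cv2.INTER_CUBIC))
E
```

```text
time_s: 11.52
eef_pos: [0.5291, -0.0318, 0.0716]
eef_rot: [0.002, 0.823, 0.568, 0.003]
wrist_force: [4.9, -0.7, -4.0]
opening: 0.196
time_s: 12.78
eef_pos: [0.5293, -0.0319, 0.0716]
eef_rot: [0.002, 0.823, 0.568, 0.003]
wrist_force: [5.6, -1.0, -3.2]
opening: 0.194
t 12.775 p [ 0.5293 -0.0319  0.0716] tool [[0.355, 0.935, 0.008], [0.935, -0.355, 0.0], [0.003, 0.008, -1.0]] q [-0.29  0.28  1.84  0.    1.01  0.08] F [ 5.6 -1.  -3.2] open 0.194
gauge x,y -0.07949497407252436 0.0005490842075453438 yaw y -20.770760625124108
units [-0.     0.391  0.003]
```

View pics/w10z.png

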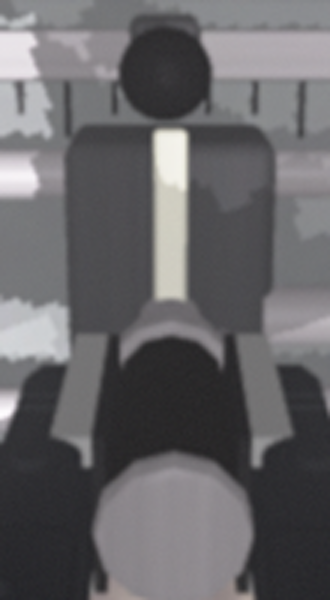

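Held 2.5 s, 0.5 to 0.9 mm short throughout. Now I'll ease it back in.

```bash
python3 -m pendant '[[[0,0.026,0,0,0,0],[0,0.028,0,0,0,0],[0,0.028,0,0,0,0],[0,0.028,0,0,0,0],[0,0.028,0,0,0,0],[0,0.028,0,0,0,0],[0,0.028,0,0,0,0],[0,0.028,0,0,0,0],[0,0.028,0,0,0,0],[0,0.028,0,0,0,0],[0,0.028,0,0,0,0],[0,0.015,0,0,0,0]]]';python3 -m pendant '[[[0,0.01,0,0,0,0],[0,0.006,0,0,0,0],[0,0,0,0,0,0]]]'
python3 - <<'E'
from h import *
st([.6024,-.0597,.0716])
E
```

```text
time_s: 14.32
eef_pos: [0.5926, -0.056, 0.0716]
eef_rot: [0.001, 0.823, 0.568, 0.002]
wrist_force: [0.8, 0.5, -0.8]
opening: 0.189
time_s: 14.7
eef_pos: [0.5958, -0.0572, 0.0716]
eef_rot: [0.001, 0.823, 0.568, 0.002]
wrist_force: [1.6, -0.4, -0.5]
opening: 0.194
t 14.7 p [ 0.5958 -0.0572  0.0716] tool [[0.354, 0.935, 0.005], [0.935, -0.354, 0.001], [0.003, 0.004, -1.0]] q [-0.3   0.41  1.66  0.    1.06  0.07] F [ 1.6 -0.4 -0.5] open 0.194
gauge x,y -0.008348404821282424 0.00038582205018745756 yaw y -20.762166731076203
units [-0.     0.035  0.   ]
```

```bash
python3 -m pendant '[[[0,0.012,0,0,0,0],[0,0.012,0,0,0,0],[0,0.01,0,0,0,0],[0,0,0,0,0,0]]]';python3 -m pendant '[[[0,0.006,0,0,0,0],[0,0,0,0,0,0]]]'
python3 - <<'E'
from h import *
st([.6024,-.0597,.0716])
E
```

```text
time_s: 15.2
eef_pos: [0.6024, -0.0597, 0.0716]
eef_rot: [0.001, 0.823, 0.568, 0.002]
wrist_force: [2.2, -0.5, -0.8]
opening: 0.195
time_s: 15.45
eef_pos: [0.6024, -0.0597, 0.0716]
eef_rot: [-0.0, 0.823, 0.568, 0.001]
wrist_force: [0.6, -0.5, -0.1]
opening: 0.194
t 15.45 p [ 0.6024 -0.0597  0.0716] tool [[0.354, 0.935, 0.002], [0.935, -0.354, 0.002], [0.002, 0.001, -1.0]] q [-0.3   0.43  1.64  0.    1.07  0.06] F [ 0.6 -0.5 -0.1] open 0.194
gauge x,y -0.00126514057029304 0.00036527351281798225 yaw y -20.744326484429653
units [-0. -0.  0.]
```

```bash
python3 -m pendant '[[[0,0.008,0,0,0,0],[0,0.005,0,0,0,0]]]'
python3 - <<'E'
from h import *
st([.6024,-.0597,.0716])
W=imaging.camera("wrist");cv2.imwrite("pics/w11.png",W["pixels"])
E
```

```text
time_s: 15.7
eef_pos: [0.6025, -0.0598, 0.0716]
eef_rot: [-0.002, 0.823, 0.568, -0.0]
wrist_force: [-6.3, 1.9, 5.3]
opening: 0.197
t 15.7 p [ 0.6025 -0.0598  0.0716] tool [[0.354, 0.935, -0.003], [0.935, -0.354, 0.003], [0.002, -0.004, -1.0]] q [-0.3   0.43  1.64  0.    1.08  0.06] F [-6.3  1.9  5.3] open 0.197
gauge x,y -0.0011533547800673279 0.0003419762685694278 yaw y -20.719168779019505
units [ 0.    -0.001  0.   ]
```

View pics/w11.png

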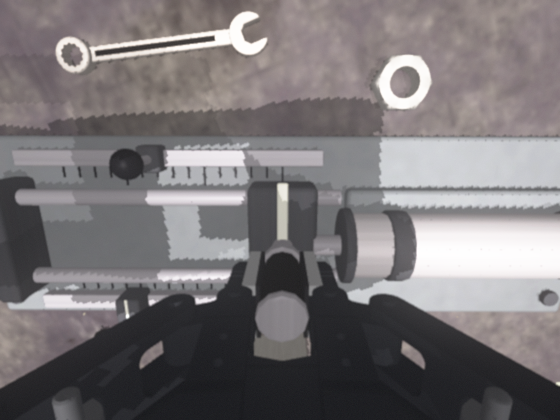

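The push now meets the end stop with about 6.6 N, so the slide is home. The picture matches the one taken at grasp. I'll relax, open in steps, then rise.

```bash
python3 -m pendant '[[[0,0,0,0,0,0],[0,0,0,0,0,0],[0,0,0,0,0,0]]]'; python3 -m pendant '[[[0,0,0,0,0,0],[0,0,0,0,0,0],[0,0,0,0,0,0]]]' 0.7;python3 -m pendant '[[[0,0,0,0,0,0],[0,0,0,0,0,0],[0,0,0,0,0,0],[0,0,0,0,0,0],[0,0,0,0,0,0]]]' 0
python3 - <<'E'
from h import *
st()
W=imaging.camera("wrist");cv2.imwrite("pics/w12.png",W["pixels"])
E
```

```text
time_s: 16.12
eef_pos: [0.6024, -0.0597, 0.0716]
eef_rot: [-0.002, 0.823, 0.568, -0.0]
wrist_force: [-2.5, 1.1, 0.8]
opening: 0.19
time_s: 16.5
eef_pos: [0.6037, -0.0603, 0.0719]
eef_rot: [-0.001, 0.823, 0.568, 0.001]
wrist_force: [0.4, 0.4, 0.5]
opening: 0.302
time_s: 17.12
eef_pos: [0.6042, -0.0604, 0.0722]
eef_rot: [-0.001, 0.823, 0.568, 0.001]
wrist_force: [-0.6, 0.4, -1.1]
opening: 1.001
t 17.125 p [ 0.6042 -0.0604  0.0722] tool [[0.354, 0.935, 0.001], [0.935, -0.354, 0.002], [0.002, -0.0, -1.0]] q [-0.3   0.43  1.63  0.    1.07  0.06] F [-0.6  0.4 -1.1] open 1.001
gauge x,y 0.000597702098425275 0.0003437412690328532 yaw y -20.734063575668817
```

View pics/w12.png

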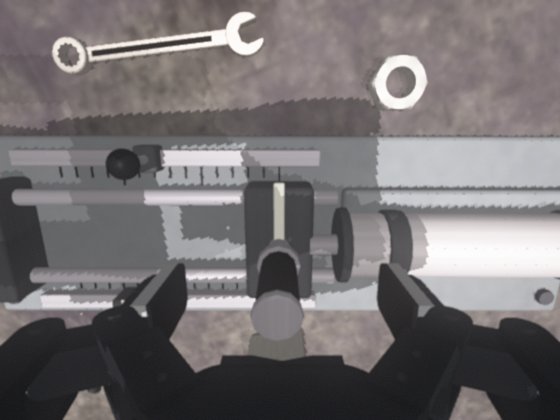

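The jaws are open and clear of the post. I'll rise straight up.

```bash
python3 -m pendant '[[[0,0,-0.08,0,0,0],[0,0,-0.12,0,0,0],[0,0,-0.15,0,0,0],[0,0,-0.15,0,0,0],[0,0,0,0,0,0],[0,0,0,0,0,0]]]'
python3 - <<'E'
from h import *
st()
W=imaging.camera("wrist");I=W["pixels"];cv2.imwrite("pics/w13.png",I);cv2.imwrite("pics/w13z.png",cv2.resize(I[125:260,70:320],None,fx=3,fy=3,interpolation=cv2.INTER_CUBIC))
E
```

```text
time_s: 17.92
eef_pos: [0.6046, -0.0607, 0.1796]
eef_rot: [0.0, 0.823, 0.568, 0.002]
wrist_force: [-1.1, 0.8, -0.4]
opening: 1.001
t 17.925 p [ 0.6046 -0.0607  0.1796] tool [[0.354, 0.935, 0.003], [0.935, -0.354, 0.001], [0.002, 0.003, -1.0]] q [-0.3   0.3   1.57  0.    1.27  0.06] F [-1.1  0.8 -0.4] open 1.001
gauge x,y 0.0011494634229114666 0.00019735830832845908 yaw y -20.72996109812202
```

View pics/w13z.png

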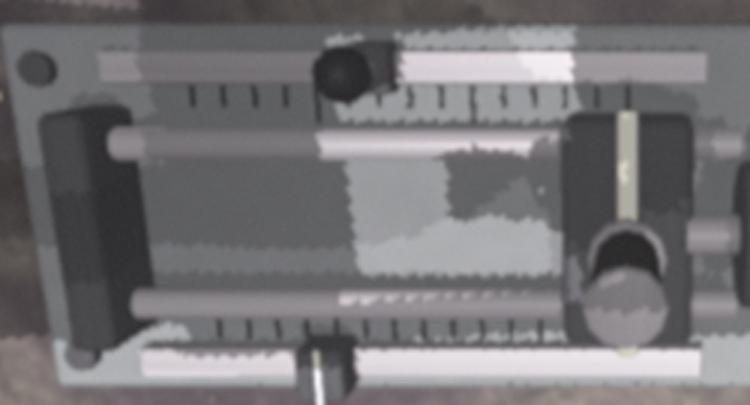

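The slide is back at home, with the pointer on the same tick as before, and the ball is unmoved beside its long tick. The gripper is clear, so I'm handing in.

```bash
python3 -c "
from bench import ctrl
print(ctrl.hand_in())"
```

```text
the job is handed in; nothing more can be done
None
```

I pulled the handle out about 78.5 mm and held it level with the ball pin for about 2.5 s. I then eased the slide back to its stop, opened the jaws and lifted the gripper clear. The job is handed in at about 18 s of the 40 s allowed; no verdict is reported.

- **Hold:** the wrist camera put the handle about 0.4 to 0.8 mm short of the ball at the start of the hold. It crept about 0.4 mm back toward home by the end. One reading disagreed: using the robot's own tool position against the camera's ball position, the handle was about 0.5 mm past the ball. That is within the 2 mm calibration error, and I trusted the camera because it sees both points in one picture.
- **Return:** pressing further met the end stop at about 6.6 N, with the tool back where it was when I gripped the handle. I relaxed that push before opening the jaws.
- **Last picture:** the pointer and the ball are on the same scale ticks as before the pull, so the slide looks fully home and the pin unmoved. The gripper was open and about 67 mm above the handle cap.

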